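# Hook the display arm into the slotted stand and lock it

## Task

Fit the loose steel display arm to the counter stand: put its two claws squarely into the upper pair of slots in the uprights, then press the arm down until it is fully home and the spring catch has snapped over its lip, and let go. The head of the stand is not clamped at an exact height, so feel for the slots and press gently, never pushing with more than about 25 N (2.5 kg), and do not shift the other things on the worktop.

Things in the scene. Friction and masses are not known exactly. Their poses are not given: they have to be found in the camera images.
- bracket: loose steel display arm, ~0.32 kg, standing on its flat underside. Origin: rear face of back plate, mid-width, underside. +x = out of the rear face, z up. Sizes mm: back plate 5 thick, 100 wide, 56 high. Web 12 thick (y), x -75 to -5, up to z=72: grip here from above. Rail 12x16 along the underside to x=-150, with a 36 high stop at its end
- grip (a point): middle of the gripping place on the arm's web, 12 mm wide along y, 17 mm below the web's top edge: x=-45, y=0, z=55 of the bracket. Axes as the bracket's
- claws (a point): midway between the arm's two claws, at the rear face, underside of the necks: x=0, z=45 of the bracket, same axes. Claws at y=+36 and -36, 6 thick (y): necks 7 high (z 45 to 52), reaching x=13; each ends in a hook, x 7 to 13, hanging down to z=25 (27 high in all). 15 mm below this point is the top of a lip, y -10 to 10, 5 thick, reaching x=7
- stand: grey stand, fixed. Origin: on the worktop, mid-width, in the plane of the uprights' front faces; +x points into the uprights, away from the side where the arm goes; z up. Foot 100x130x8 mm, x -20 to 80. Two uprights centred at y=+36 and -36, 28 wide, faces 5 thick, tops z=147. Each has an upper slot (for this job) and a lower one (z 42 to 72), 12 wide, 30 high
- slots (a point): midway between the sills (lower edges) of the two upper slots, on the front faces, z=110 mm at MID setting; slots reach 30 mm up. The head (slots, catch, tops) is clamped up to 8 mm higher or lower than this; the offset is not reported: feel for it. It does not shift in use. Claws enter only with claws 20 to 23 mm above the true sills
- home (a point): where the bracket's origin lies when fully home at MID setting (stand x=0, y=0, z=65 mm), axes as the stand's: necks on the sills, axes parallel. The head's unreported offset of up to 8 mm up or down adds to z. Play: the arm may sit up to 2 mm out (-x) and 3 mm to either side
- catch (a joint): spring catch between the uprights, m: 0 = forward (rest), grows to 0.010 as pushed back. 18 mm wide tongue, sloped on top. Pressed down, the lip meets it 14 to 17 mm above home, pushes it back 3.5 to 5.5 mm (spring 2 to 4 N; press about 3 to 10 N), passes it 1 mm above home, and it springs forward over the lip. The sills then stop the arm firmly
- coupler_a: bystander: grey hose coupler with a red ring, 29x83x28, lying (mm). Origin under its centre. Leave it alone
- bushing_a: bystander: pale grey plastic bushing, 50x50x46, standing (mm). Origin under its centre. Leave it alone
- bearing: bystander: ball bearing, 47 across, 14 high, lying flat (mm). Origin under its centre. Leave it alone
- seal_ring: bystander: black shaft seal ring, 58 across, 9 high (mm). Origin under its centre. Leave it alone
- box_white: bystander: small white and grey carton, 50x75x42 (mm). Origin under its centre. Leave it alone

How it is judged:
On the way, in this order (a step that is already met when the one before it is completed fails the run):
1. both claws are through the upper slots (back plate against the uprights) while the arm is still raised above its seat (x of bracket in the frame of stand between -0.004 and 0.004 m and y of bracket in the frame of stand between -0.006 and 0.006 m and z of bracket in the frame of stand between 0.075 and 0.102 m), for 0.1 s.
2. pressed down, the lip pushes the catch back by more than 2 mm (value of joint catch above 0.002 m).
At the end, for the whole second after the job is handed in: arm hanging in the upper slots, catch sprung over its lip: origin within 3 mm of the uprights' face plane and 5 mm of mid-width, 56.2 to 73.7 mm above the worktop (65 plus head offset), upright within 0.09 rad, square within 0.1, catch within 0.8 mm of rest; released, still (x of bracket in the frame of stand between -0.003 and 0.003 m and y of bracket in the frame of stand between -0.005 and 0.005 m and z of bracket in the frame of stand between 0.0562 and 0.0737 m and value of joint catch below 0.0008 m and angle between bracket's own z axis and vertical below 0.09 rad and angle between the x axis of bracket and the x axis of stand, either way round below 0.1 rad and linear speed of bracket below 0.01 m/s); the robot touches nothing.
It fails at once if the arm is forced: more than 45 N between it and the stand (contact force between bracket and stand above 45 N).
It fails at once if a bystander is shifted by more than 25 mm (distance of any of coupler_a, bushing_a, bearing, seal_ring, box_white from where it was at the start of the episode above 0.025 m).
It also fails if it takes over 72 s, if anything falls off the work surface, if the arm or the gripper's body presses on something with over 40 N, if the wrist force passes 120 N, or if a joint passes its speed limit or range.

## Robot

A 7-joint arm with a two-finger parallel gripper is mounted at the origin on a cart in front of the work surface, level with it; the furniture and walls round the work are solid. World frame = base frame: x ahead of the robot, y to its left, z up, the work surface at z = 0. Lengths are in m, angles in rad, forces in N, time in s.
With the tool pointing down it reaches from about 0.35 to 0.9 m from the base axis. Payload 8.1 kg.
Tool frame: the origin (TCP) lies at the very end of the fingers, on their centre line; the grasp point (between the pads) lies 19 mm behind it; z points along the fingers, y is the line along which they close (so a half turn about z gives the same grasp; the last joint's range is limited). The gripper opens to 92 mm and grips with 3 to 60 N. Pads are 19 mm wide; open, the fingers measure 130 mm over their backs; the gripper's body (75 mm by 190 mm) begins 47 mm behind the grasp point.
Start: joints at [0.999, 0.434, 0.025, 1.573, -0.012, 1.134, -0.075], TCP at [0.282, -0.558, 0.198] pointing down, gripper open.
Joint ranges: [-2.62, 2.62], [-0.44, 2.09], [-1.27, 1.32], [0.08, 2.57], [-1.32, 4.46], [0.12, 2], [-2.74, 2.74]. Speed limits (rad/s): [2.22, 2.22, 3.01, 3.01, 3.14, 3.14, 3.14].

## Interface

Orientations are given as a rotation vector (axis times angle).
In Python, from cell import readout, cams, job gives the robot as it stands.
- The arm moves only by the tool drive_tool, never from a script. Its argument "commands" is a list of rows, each a list of 3 entries, a list of its own where there are three numbers: the turn, a rotation vector about the tool's x, y, z in rad, then the shift along the tool's x, y, z in cm, then the gripper's target within -1 to 1 (fully open at 1, half-way at 0, shut at -1). A call has 1 to 20 rows; each row is the pose to reach, as a shift and turn from the pose commanded when the call began, along the tool's axes at that moment; what a row does not reach only later rows make up. A row lasts 1/12 s, in which the tool goes at most 41.7 mm and 7.16 degrees, less where a joint would pass 70% of its speed; a pose out of reach is approached as far as the arm can. A call with a gripper value outside its range is refused whole. The fingers move at their own pace and stop on an object; "newtons" is the grip in N (left out, the last holds). Time passes only in rows, so rows that repeat a pose let the fingers close. It gives the time, the measured TCP pose, the force, the opening and the grip force at its end, in the units of the state.
- readout.observe(): the state, without advancing time (a new reading comes with each control period).
- cams.get_image(name): name is "scene" or "top" or "wrist"; returns the picture (480x640x3 uint8, blue, green, red); there is no depth.
- cams.camera_info(name): a dict with "camera_matrix" (3x3 intrinsics, pixels), "k1" (the pictures are not rectified: a ray, as slopes to the right and down, at radius r is drawn at 1 + k1 r^2 times it, then the intrinsics apply), "R" (3x3) and "t" (3): a world point X has camera coordinates R X + t. Camera axes: x right, y down, z forward; pixel columns grow to the right and rows downward; lengths in m; the calibration is good to about 2 mm. A picture is of the moment at which its call begins: read the wrist's pose just before it. camera_info takes no time and is no camera call; for the wrist camera it gives the pose at the moment of the call.
- job.sign_off(): hands the job in; it is judged then, once.
The state is a dict: "clock": time; "joints": joint angles; "dq": joint speeds; "joint_efforts": joint torques, N m; "position": TCP position; "ee_rot": TCP orientation; "force": force on the tool from outside, world axes, zero at the start; "ft_torque": the same for the moment, N m; "width": opening from 0.0 (shut) to 1.0 (fully open); "gripper_force": force on a finger pad.
Only numpy, scipy, OpenCV 4.12 (cv2) and the standard library are available. Lean on these libraries where they do the work, as an engineer would, in place of code of your own. Each camera call takes 0.05 s, during which the arm holds its last target. There are 200 camera calls.

## Working session

There is one attempt and no reset: what is moved stays moved. The work goes in short steps, Python scripts to look and compute and a tool call to move; the robot and the scene stay as the last step left them, time stands still between calls to the robot, and variables do not carry over. Pictures are saved under pics/ and viewed, at most 10 in all, crops included, and the job is handed in when it is done.

Besides the shell and the picture viewer there is one more tool, called after "Call:" as name(argument=value, ...), one argument or row to a line, values as JSON. drive_tool: Moves the arm, as the interface text tells. Its arguments: {"type":"object","properties":{"commands":{"type":"array"},"newtons":{"type":"number"}},"required":["commands"]}

```bash
mkdir -p pics; python3 - <<'E'
from cell import readout,cams
import cv2,numpy as np
s=readout.observe(); print({k:np.round(v,3).tolist() for k,v in s.items()})
for n in("scene","top"):
    cv2.imwrite(f"pics/{n}0.png",cams.get_image(n)); i=cams.camera_info(n); print(n,{k:np.round(v,4).tolist() for k,v in i.items()})
E
```

```text
{'clock': 0.0, 'joints': [0.999, 0.435, 0.025, 1.574, -0.012, 1.134, -0.075], 'dq': [-0.001, 0.002, 0.003, -0.001, -0.001, -0.0, -0.001], 'joint_efforts': [0.0, -66.784, 0.986, -31.446, -0.06, 0.043, 0.0], 'position': [0.282, -0.557, 0.197], 'ee_rot': [-3.054, -0.729, 0.001], 'force': [0.437, 0.212, -0.197], 'ft_torque': [0.069, -0.007, -0.045], 'gripper_force': 0.0, 'width': 1.001}
scene {'camera_matrix': [[574.9908, 0.0, 308.1796], [0.0, 574.9908, 226.2866], [0.0, 0.0, 1.0]], 'k1': 0.0513, 'R': [[-0.5762, -0.8172, -0.0104], [-0.6306, 0.4526, -0.6305], [0.5199, -0.3567, -0.7761]], 't': [0.524, 0.32, 0.9628]}
top {'camera_matrix': [[477.191, 0.0, 317.0698], [0.0, 477.191, 234.7198], [0.0, 0.0, 1.0]], 'k1': 0.0098, 'R': [[0.0144, -0.9999, 0.0036], [-0.9817, -0.0148, -0.1899], [0.1899, -0.0008, -0.9818]], 't': [0.2551, 0.5697, 1.1434]}
```

View pics/scene0.png

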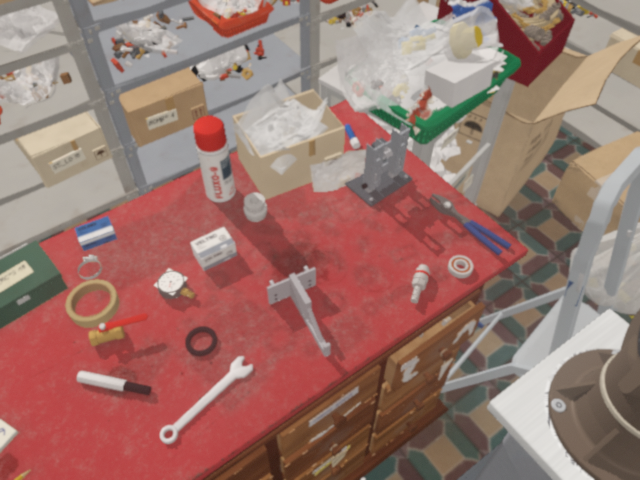

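View pics/top0.png

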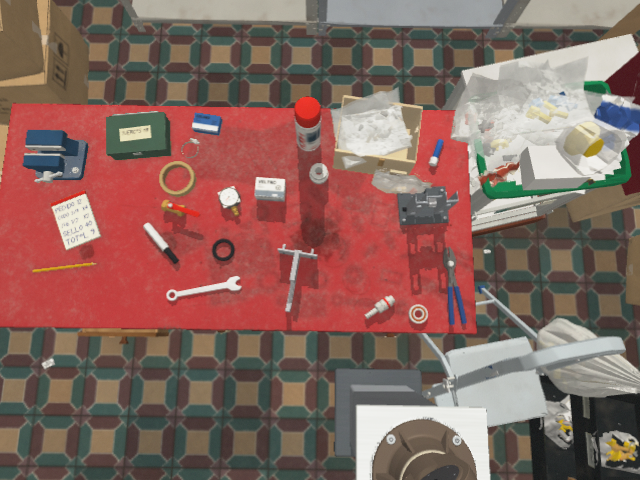

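The scene view shows the bracket (plate about (292,287), rail end about (325,348)) and the stand (about (383,170)). In the top view they are at (297,255)–(290,308) and (425,205). I'll enlarge both together.

```bash
python3 - <<'E'
import cv2,numpy as np
a=cv2.imread("pics/scene0.png");b=cv2.imread("pics/top0.png")
def c(i,x,y,w,h,f): 
    o=cv2.resize(i[y:y+h,x:x+w],(w*f,h*f),interpolation=cv2.INTER_CUBIC)
    for k in range(0,w,10): cv2.line(o,(k*f,0),(k*f,8 if k%50 else 16),(0,255,255),1)
    for k in range(0,h,10): cv2.line(o,(0,k*f),(8 if k%50 else 16,k*f),(0,255,255),1)
    return o
# 4 tiles 400x300 => 80x60 *5 ; 
t=np.vstack([np.hstack([c(a,340,120,80,100,4)[:300] if 0 else cv2.resize(c(a,340,120,80,90,5),(400,300+0)) if 0 else c(a,335,122,100,75,4),c(b,390,170,80,60,5)]),
 np.hstack([c(a,255,255,100,75,4)[:,:400],c(b,260,240,80,60,5)])])
cv2.imwrite("pics/crop1.png",t)
E
```

```text
(no output)
```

View pics/crop1.png

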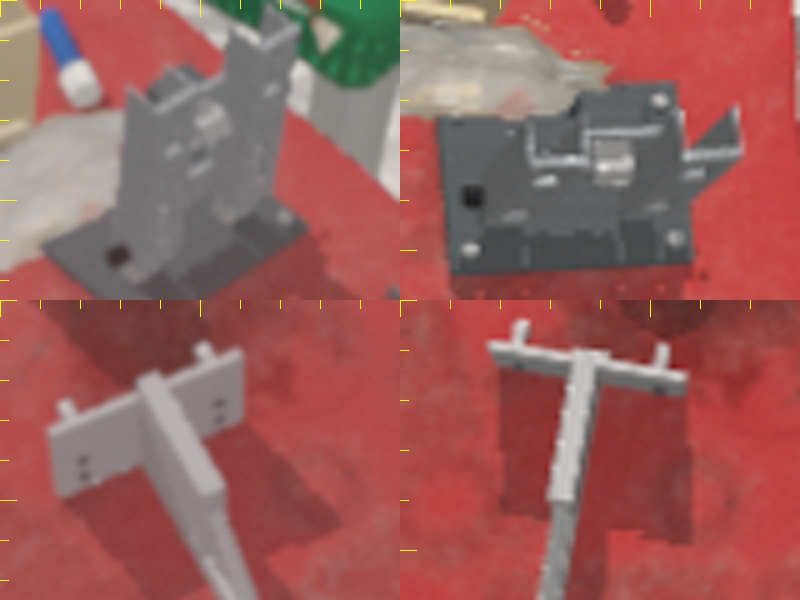

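The crop shows the bracket facing away from the robot (claws toward +x). The stand's uprights face the robot, with the foot front edge running (400,224)–(448,222) in the top view and its right edge up to (445,186). I'll get coarse poses from rays.

```bash
cat > h.py <<'E'
import numpy as np,cv2
from scipy.spatial.transform import Rotation as Ro
def ray(i,uv):
    K=np.array(i["camera_matrix"]);d=(np.array(uv,float)-K[:2,2])/[K[0,0],K[1,1]]
    u=d.copy()
    for _ in range(20): u=d/(1+i["k1"]*(u@u))
    R=np.array(i["R"]);t=np.array(i["t"]); return -R.T@t, R.T@np.r_[u,1]
def onz(i,uv,z):
    c,d=ray(i,uv); return c+d*(z-c[2])/d[2]
def tri(rs):
    A=0;b=0
    for c,d in rs:
        d=d/np.linalg.norm(d);P=np.eye(3)-np.outer(d,d);A=A+P;b=b+P@c
    x=np.linalg.solve(A,b); return x,[np.linalg.norm((np.eye(3)-np.outer(d,d)/(d@d))@(x-c)) for c,d in rs]
def proj(i,X):
    X=np.array(i["R"])@X+np.array(i["t"]);u=X[:2]/X[2];u=u*(1+i["k1"]*(u@u));K=np.array(i["camera_matrix"]);return u@K[:2,:2].T+K[:2,2]
def move(s,dw,turn_world=None):
    "world shift (m) -> tool axes cm"
    return 100*Ro.from_rotvec(s["ee_rot"]).inv().apply(dw)
E
python3 - <<'E'
from h import *
from cell import readout,cams
T=cams.camera_info("top");S=cams.camera_info("scene");np.set_printoptions(precision=4,suppress=True)
t=lambda x,y:(390+(x-400)/5,170+y/5); b=lambda x,y:(260+(x-400)/5,240+(y-300)/5)
s=lambda x,y:(335+x/4,122+y/4); sb=lambda x,y:(255+x/4,255+(y-300)/4)
for n,p in dict(fl=(452,272),fr=(692,262),br=(676,82)).items(): print(n,onz(T,t(*p),.008))
for n,p in dict(fl=(42,247),br=(308,228)).items(): print("scene foot",n,onz(S,s(*p),.008))
print("foot S right-front?",onz(S,s(100,300),.008))
print("top L upright",onz(T,t(530,160),.147),onz(T,t(585,160),.147),"R",onz(T,t(685,155),.147),onz(T,t(740,153),.147))
for n,p in dict(webfront=(586,357),webend=(561,500)).items(): print(n,onz(T,b(*p),.072))
for n,p in dict(pl=(489,345),pr=(687,378)).items(): print(n,onz(T,b(*p),.056))
for n,p in dict(pl=(49,430),pr=(242,352)).items(): print("S",n,onz(S,sb(*p),.056))
for n,p in dict(wf=(150,375),we=(212,492)).items(): print("S",n,onz(S,sb(*p),.072))
W=cams.camera_info("wrist");o=readout.observe();R=Ro.from_rotvec(o["ee_rot"]).as_matrix()
C=-np.array(W["R"]).T@np.array(W["t"])
print("cam in tool",R.T@(C-o["position"]),"\naxes",R.T@np.array(W["R"]).T, W["camera_matrix"],W["k1"],"\ntoolR",R)
E
```

```text
fl [0.6056 0.0456 0.008 ]
fr [ 0.6129 -0.0803  0.008 ]
br [ 0.7109 -0.0755  0.008 ]
scene foot fl [0.6891 0.0524 0.008 ]
scene foot br [ 0.6129 -0.0783  0.008 ]
foot S right-front? [0.6386 0.0509 0.008 ]
top L upright [0.6295 0.0329 0.147 ] [0.6299 0.0072 0.147 ] R [ 0.633  -0.0397  0.147 ] [ 0.6343 -0.0656  0.147 ]
webfront [0.52   0.3117 0.072 ]
webend [0.4496 0.3223 0.072 ]
pl [0.5278 0.3608 0.056 ]
pr [0.5127 0.2619 0.056 ]
S pl [0.5298 0.3598 0.056 ]
S pr [0.5135 0.2615 0.056 ]
S wf [0.5187 0.3102 0.072 ]
S we [0.4505 0.3231 0.072 ]
cam in tool [ 0.0845 -0.0002 -0.1867] 
axes [[ 0.0005 -0.9506 -0.3105]
 [ 1.      0.0004  0.0004]
 [-0.0003 -0.3105  0.9506]] [[360.8682   0.     319.9853]
 [  0.     360.8682 238.7024]
 [  0.       0.       1.    ]] -0.0720700592755635 
toolR [[ 0.8921  0.4518 -0.0008]
 [ 0.4518 -0.8921  0.0012]
 [-0.0001 -0.0014 -1.    ]]
```

Both views agree to 2 mm. The stand is at about (0.630,-0.016) with yaw 0.054, and the bracket grip point at about (0.480,0.318) with yaw -0.165. I'll move over the bracket.

Call:
drive_tool(
  commands=[
    [[0,0,0.63],[57.2,-69.2,3],1],
    [[0,0,0.63],[57.2,-69.2,3],1],
    [[0,0,0.63],[57.2,-69.2,3],1],
    [[0,0,0.63],[57.2,-69.2,3],1],
    [[0,0,0.63],[57.2,-69.2,3],1],
    [[0,0,0.63],[57.2,-69.2,3],1],
    [[0,0,0.63],[57.2,-69.2,3],1],
    [[0,0,0.63],[57.2,-69.2,3],1],
    [[0,0,0.63],[57.2,-69.2,3],1],
    [[0,0,0.63],[57.2,-69.2,3],1],
    [[0,0,0.63],[57.2,-69.2,3],1],
    [[0,0,0.63],[57.2,-69.2,3],1],
    [[0,0,0.63],[57.2,-69.2,3],1],
    [[0,0,0.63],[57.2,-69.2,3],1],
    [[0,0,0.63],[57.2,-69.2,3],1],
    [[0,0,0.63],[57.2,-69.2,3],1],
    [[0,0,0.63],[57.2,-69.2,3],1],
    [[0,0,0.63],[57.2,-69.2,3],1],
    [[0,0,0.63],[57.2,-69.2,3],1],
    [[0,0,0.63],[57.2,-69.2,3],1],
  ],
  newtons=25,
)

```text
clock: 1.77
position: [0.4645, 0.2513, 0.1699]
ee_rot: [3.131, -0.253, -0.0]
force: [1.5, -0.4, -0.1]
width: 1.001
gripper_force: 0.0
```

Call:
drive_tool(
  commands=[
    [[0,0,0],[0.4,-6.6,0],1],
    [[0,0,0],[0.4,-6.6,0],1],
    [[0,0,0],[0.4,-6.6,0],1],
    [[0,0,0],[0.4,-6.6,0],1],
    [[0,0,0],[0.4,-6.6,0],1],
  ],
)

```text
clock: 2.18
position: [0.4788, 0.313, 0.1697]
ee_rot: [3.13, -0.253, -0.001]
force: [-0.5, -1.2, 0.4]
width: 1.002
gripper_force: 0.0
```

```bash
python3 - <<'E'
from h import *
from cell import readout,cams
import json
W=cams.camera_info("wrist");o=readout.observe();im=cams.get_image("wrist");cv2.imwrite("pics/w1.png",im)
json.dump({k:np.array(v).tolist() for k,v in W.items()},open("w1.json","w"))
print(o["position"],o["ee_rot"])
# predicted bracket points
yaw=-.163;R=Ro.from_rotvec([0,0,yaw]).as_matrix();O=np.array([.480,.3177,.055])-R@[-.045,0,.055]
for n,p in dict(pL=(0,.05,.056),pR=(0,-.05,.056),webend=(-.075,0,.072),webf=(-.005,0,.072),c1=(.013,.036,.052),c2=(.013,-.036,.052)).items(): print(n,proj(W,O+R@np.array(p)))
E
```

```text
[0.47883253 0.31302176 0.16967799] [ 3.12996548e+00 -2.53232123e-01 -1.35233510e-03]
pL [253.70821938 170.81369324]
pR [374.40944845 170.97787625]
webend [314.04642208 262.39736634]
webf [313.78456261 179.78388315]
c1 [270.6105254  154.38947904]
c2 [357.54895145 154.50786464]
```

View pics/w1.png

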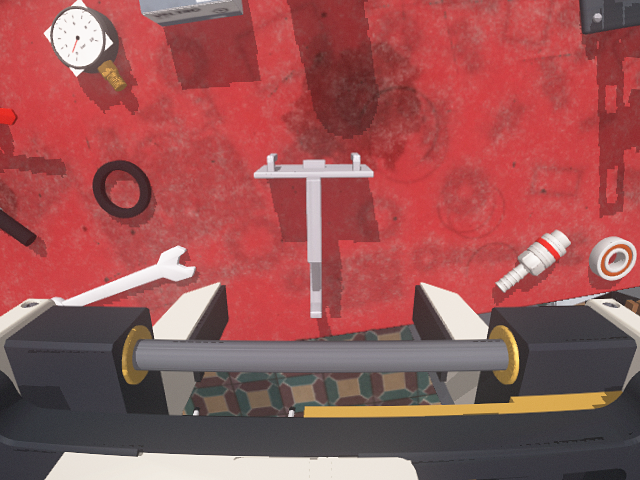

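The wrist view matches the prediction within 2 px: claws at (271,155) and (357,154), web end at (314,262). I'll descend part of the way and check the lateral position.

Call:
drive_tool(
  commands=[
    [[0,0,0],[0,0,3],1],
    [[0,0,0],[0,0,6],1],
    [[0,0,0],[0,0,8],1],
    [[0,0,0],[0,0,8],1],
    [[0,0,0],[0,0,8],1],
    [[0,0,0],[0,0,8],1],
  ],
)

```text
clock: 2.73
position: [0.48, 0.3137, 0.0917]
ee_rot: [-3.13, 0.255, -0.002]
force: [0.7, 0.5, 1.7]
width: 1.003
gripper_force: 0.0
```

Call:
drive_tool(
  commands=[
    [[0,0,0],[0,-0.4,0],1],
    [[0,0,0],[0,-0.4,2.5],1],
    [[0,0,0],[0,-0.4,4],1],
    [[0,0,0],[0,-0.4,5.4],1],
    [[0,0,0],[0,-0.4,5.4],1],
    [[0,0,0],[0,-0.4,5.4],1],
    [[0,0,0],[0,-0.4,5.4],1],
  ],
)

```text
clock: 3.32
position: [0.4806, 0.3188, 0.0378]
ee_rot: [-3.13, 0.253, -0.003]
force: [-0.7, -0.3, -0.7]
width: 1.003
gripper_force: 0.0
```

Call:
drive_tool(
  commands=[
    [[0,0,0],[0,0,0],-0.5],
    [[0,0,0],[0,0,0],-1],
    [[0,0,0],[0,0,0],-1],
    [[0,0,0],[0,0,0],-1],
    [[0,0,0],[0,0,0],-1],
    [[0,0,0],[0,0,0],-1],
    [[0,0,0],[0,0,0],-1],
    [[0,0,0],[0,0,0],-1],
    [[0,0,0],[0,0,0],-1],
    [[0,0,0],[0,0,0],-1],
  ],
  newtons=50,
)

```text
clock: 4.15
position: [0.4798, 0.3178, 0.0362]
ee_rot: [3.131, -0.253, -0.0]
force: [-0.1, -0.4, -0.4]
width: 0.323
gripper_force: 0.0
```

Call:
drive_tool(
  commands=[
    [[0,0,0],[0,0,0],-1],
    [[0,0,0],[0,0,0],-1],
    [[0,0,0],[0,0,0],-1],
    [[0,0,0],[0,0,0],-1],
    [[0,0,0],[0,0,0],-1],
    [[0,0,0],[0,0,0],-1],
    [[0,0,0],[0,0,0],-1],
    [[0,0,0],[0,0,0],-1],
    [[0,0,0],[0,0,0],-1],
    [[0,0,0],[0,0,0],-1],
  ],
  newtons=50,
)

```text
clock: 4.98
position: [0.4798, 0.3179, 0.0362]
ee_rot: [3.131, -0.253, -0.0]
force: [0.1, 0.8, -2.0]
width: 0.122
gripper_force: 50.0
```

Gripped: opening 11 mm, 50 N on the pads. Now I'll lift and carry the bracket to a staging point in front of the stand.

Call:
drive_tool(
  commands=[
    [[0,0,0],[0,0,-1],-1],
    [[0,0,0],[0,0,-3],-1],
    [[0,0,0],[0,0,-6],-1],
    [[0,0,0],[0,0,-9],-1],
    [[0,0,0],[0,0,-12],-1],
    [[0,0,0],[0,0,-14],-1],
    [[0,0,-0.02],[1,2.5,-16],-1],
    [[0,0,-0.05],[2,5.5,-16],-1],
    [[0,0,-0.08],[3.2,9,-16],-1],
    [[0,0,-0.11],[4.5,12.5,-16],-1],
    [[0,0,-0.14],[6,16,-16],-1],
    [[0,0,-0.17],[7.2,19.5,-16],-1],
    [[0,0,-0.2],[8.5,23,-16],-1],
    [[0,0,-0.215],[9.6,26,-16],-1],
    [[0,0,-0.215],[10.6,28.8,-16],-1],
    [[0,0,-0.215],[11.3,30.8,-16],-1],
    [[0,0,-0.215],[11.9,32.4,-16],-1],
    [[0,0,-0.215],[11.9,32.4,-16],-1],
    [[0,0,-0.215],[11.9,32.4,-16],-1],
    [[0,0,-0.215],[11.9,32.4,-16],-1],
  ],
)

```text
clock: 6.65
position: [0.5447, -0.0202, 0.1965]
ee_rot: [-3.14, -0.085, 0.001]
force: [-0.3, -0.0, -2.6]
width: 0.123
gripper_force: 50.0
```

```bash
python3 - <<'E'
from h import *
from cell import readout,cams
import json
W=cams.camera_info("wrist");o=readout.observe();im=cams.get_image("wrist");cv2.imwrite("pics/w2.png",im)
json.dump({k:np.array(v).tolist() for k,v in W.items()},open("w2.json","w"))
print(o["position"],o["ee_rot"],o["force"],o["ft_torque"],o["width"])
E
```

```text
[ 0.54472636 -0.020177    0.19649454] [-3.13982216e+00 -8.54130435e-02  6.78320696e-04] [-0.27735854 -0.02160624 -2.58374071] [ 0.04939561  0.02428665 -0.0097318 ] 0.12343002517264309
```

View pics/w2.png

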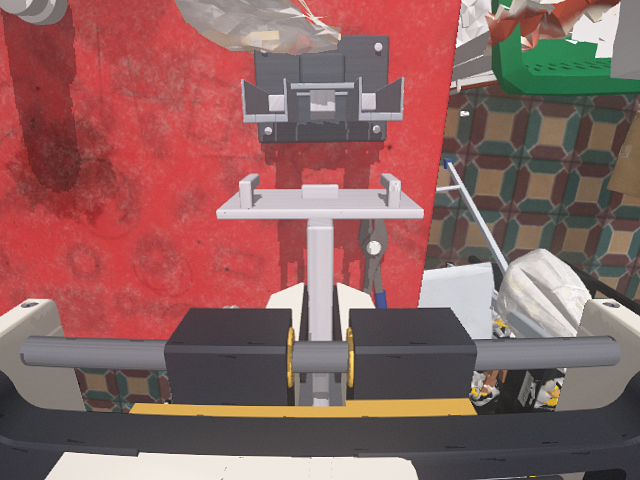

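The wrist view shows the held bracket (plate edge (217,214)–(424,213), claws at (248,190) and (393,190)) and the stand's upright tops from (243,121) to (403,119). I'll enlarge it for exact pixels.

```bash
python3 - <<'E'
import cv2
i=cv2.imread("pics/w2.png")[65:225,210:430];o=cv2.resize(i,None,fx=3.6,fy=3.6,interpolation=cv2.INTER_CUBIC)
for k in range(0,220,10): cv2.line(o,(int(k*3.6),0),(int(k*3.6),8 if k%50 else 20),(0,255,255),1)
for k in range(0,160,10): cv2.line(o,(0,int(k*3.6)),(8 if k%50 else 20,int(k*3.6)),(0,255,255),1)
cv2.imwrite("pics/w2c.png",o)
E
```

```text
(no output)
```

View pics/w2c.png

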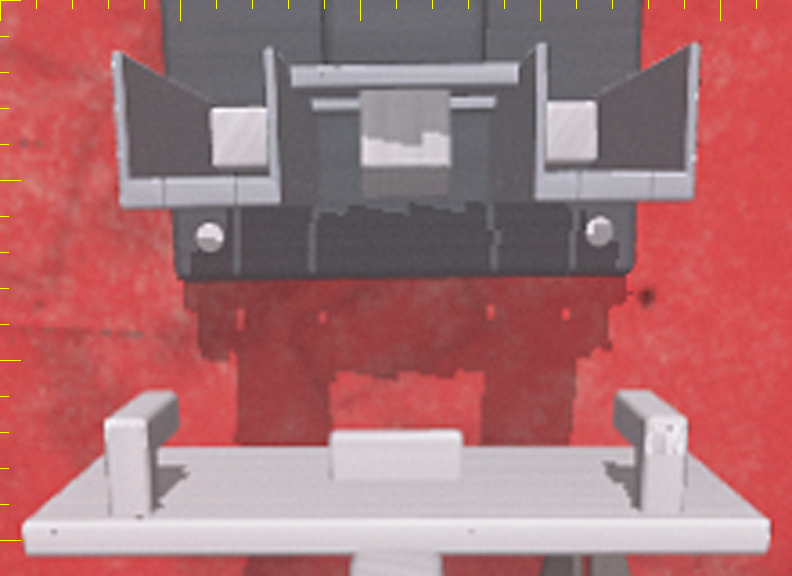

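```bash
python3 - <<'E'
from h import *
import json
from scipy.optimize import brentq
np.set_printoptions(precision=4,suppress=True)
W=json.load(open("w2.json"));p=lambda x,y:(210+x/3.6,65+y/3.6)
def rep(n,a,b,w,z0):
    z=brentq(lambda z:np.linalg.norm(onz(W,p(*a),z)-onz(W,p(*b),z))-w,0,.3)
    for zz in(z,z0):
        A,B=onz(W,p(*a),zz),onz(W,p(*b),zz);d=A-B;print(n,"z",round(zz,4),A,B,"mid",(A+B)/2,"yaw",np.arctan2(-d[0],d[1]),"w",np.linalg.norm(d))
rep("tops outer",(121,207),(694,199),.1,.147)
rep("tops inner",(280,204),(536,201),.044,.147)
rep("plate",(24,519),(769,519),.1,.216)
rep("claw tops",(106+22,430),(664,430),.072,.212)
E
```

```text
tops outer z 0.1473 [0.6262 0.0325 0.1473] [ 0.6331 -0.0673  0.1473] mid [ 0.6296 -0.0174  0.1473] yaw 0.06880512338710494 w 0.10000000000000003
tops outer z 0.147 [0.6262 0.0325 0.147 ] [ 0.6331 -0.0674  0.147 ] mid [ 0.6296 -0.0174  0.147 ] yaw 0.06880512338710568 w 0.10011266492910272
tops inner z 0.1502 [0.6281 0.0044 0.1502] [ 0.631  -0.0395  0.1502] mid [ 0.6295 -0.0175  0.1502] yaw 0.06665243814906316 w 0.04400000000000002
tops inner z 0.147 [0.628  0.0047 0.147 ] [ 0.631  -0.0398  0.147 ] mid [ 0.6295 -0.0175  0.147 ] yaw 0.0666524381490625 w 0.04460307454631946
plate z 0.2141 [0.5862 0.0322 0.2141] [ 0.5917 -0.0677  0.2141] mid [ 0.5889 -0.0178  0.2141] yaw 0.05495508016461728 w 0.1
plate z 0.216 [0.5867 0.0316 0.216 ] [ 0.5921 -0.0671  0.216 ] mid [ 0.5894 -0.0177  0.216 ] yaw 0.05495508016461713 w 0.09887062303948983
claw tops z 0.21 [0.5982 0.0189 0.21  ] [ 0.6021 -0.053   0.21  ] mid [ 0.6001 -0.0171  0.21  ] yaw 0.05493879069692868 w 0.07199999999999998
claw tops z 0.212 [0.5985 0.0185 0.212 ] [ 0.6024 -0.0526  0.212 ] mid [ 0.6005 -0.017   0.212 ] yaw 0.054938790696929564 w 0.07115174486574448
```

The stand is at (0.6296,-0.0174) with yaw about 0.066. The bracket needs about -2.8 mm sideways and 0.01 rad of turn. To find the head height I'll rest the hook tips on the upright tops: contact comes at origin z = 122 mm + offset, and the entry height is 35.5 mm below that.

Call:
drive_tool(
  commands=[
    [[0,0,-0.01],[1.5,0.24,0],-1],
    [[0,0,-0.01],[3.29,0.24,0],-1],
    [[0,0,-0.01],[3.29,0.24,1.0],-1],
    [[0,0,-0.01],[3.29,0.24,2.0],-1],
    [[0,0,-0.01],[3.29,0.24,2.5],-1],
    [[0,0,-0.01],[3.29,0.24,2.5],-1],
    [[0,0,-0.01],[3.29,0.24,2.5],-1],
    [[0,0,-0.01],[3.29,0.24,2.5],-1],
  ],
)

```text
clock: 7.37
position: [0.578, -0.0215, 0.1716]
ee_rot: [3.14, 0.1, 0.0]
force: [0.4, -0.6, -2.9]
width: 0.124
gripper_force: 50.0
```

```bash
python3 - <<'E'
from h import *
from cell import readout,cams
import json
W=cams.camera_info("wrist");o=readout.observe();im=cams.get_image("wrist")
json.dump({k:np.array(v).tolist() for k,v in W.items()},open("w3.json","w"))
print(o["position"],o["ee_rot"],o["force"],o["width"])
cv2.imwrite("pics/w3.png",cv2.resize(im[90:240,210:430],None,fx=3.6,fy=3.6,interpolation=cv2.INTER_CUBIC))
E
```

```text
[ 0.57796582 -0.02150894  0.17160932] [3.13993585e+00 1.00480969e-01 2.78594267e-04] [ 0.3857759  -0.57829333 -2.878132  ] 0.12370831515479977
```

View pics/w3.png

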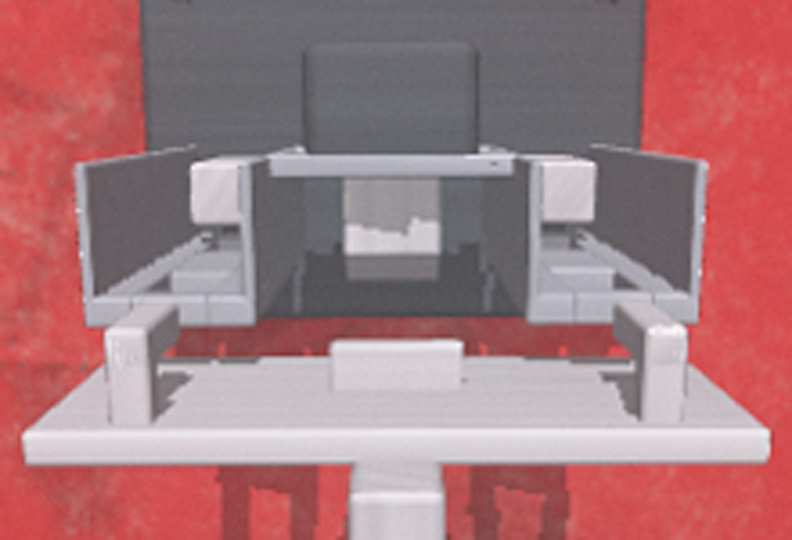

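The tops' front edge spans (88,326)–(700,323) in the crop and the plate's rear edge runs along row 430. I'll check the relative pose again.

```bash
python3 - <<'E'
from h import *
import json
from scipy.optimize import brentq
np.set_printoptions(precision=4,suppress=True)
W=json.load(open("w3.json"));p=lambda x,y:(210+x/3.6,90+y/3.6)
def rep(n,a,b,w):
    z=brentq(lambda z:np.linalg.norm(onz(W,p(*a),z)-onz(W,p(*b),z))-w,0,.3)
    A,B=onz(W,p(*a),z),onz(W,p(*b),z);d=A-B;m=(A+B)/2;y=np.arctan2(-d[0],d[1]);print(n,m,"yaw",y);return m,y
m,y=rep("tops outer",(87,326),(700,323),.1)
rep("tops inner",(257,325),(529,324),.044)
b,yb=rep("plate",(24,431),(769,431),.1)
d=b-m;print("bracket in stand mm",1e3*(np.cos(y)*d[0]+np.sin(y)*d[1]),1e3*(-np.sin(y)*d[0]+np.cos(y)*d[1]),yb-y,"dz",d[2])
E
```

```text
tops outer [ 0.6296 -0.0177  0.1474] yaw 0.06928792696022597
tops inner [ 0.6296 -0.0176  0.1485] yaw 0.06805902479860597
plate [ 0.6218 -0.0187  0.1893] yaw 0.06439004812852318
bracket in stand mm -7.7787857393589315 -0.43759709038672184 -0.004897878831702784 dz 0.04188812325493743
```

Call:
drive_tool(
  commands=[
    [[0,0,-0.004],[0,0,0.2],-1],
    [[0,0,-0.004],[0,0,0.4],-1],
    [[0,0,-0.004],[0,0,0.5],-1],
    [[0,0,-0.004],[0,0,0.6],-1],
    [[0,0,-0.004],[0,0,0.6],-1],
    [[0,0,-0.004],[0,0,0.6],-1],
  ],
)

```text
clock: 7.92
position: [0.5781, -0.0217, 0.1652]
ee_rot: [3.14, 0.106, -0.0]
force: [0.3, 0.8, -3.8]
width: 0.121
gripper_force: 50.0
```

Call:
drive_tool(
  commands=[
    [[0,0,0],[0,0,0.05],-1],
    [[0,0,0],[0,0,0.1],-1],
    [[0,0,0],[0,0,0.15],-1],
    [[0,0,0],[0,0,0.2],-1],
    [[0,0,0],[0,0,0.2],-1],
    [[0,0,0],[0,0,0.2],-1],
  ],
)

```text
clock: 8.42
position: [0.5782, -0.0217, 0.1633]
ee_rot: [3.14, 0.106, -0.0]
force: [0.4, -0.4, -3.3]
width: 0.122
gripper_force: 50.0
```

Call:
drive_tool(
  commands=[
    [[0,0,0],[0,0,0.05],-1],
    [[0,0,0],[0,0,0.1],-1],
    [[0,0,0],[0,0,0.15],-1],
    [[0,0,0],[0,0,0.2],-1],
    [[0,0,0],[0,0,0.2],-1],
    [[0,0,0],[0,0,0.2],-1],
  ],
)

```text
clock: 8.92
position: [0.5781, -0.0217, 0.1613]
ee_rot: [3.14, 0.106, -0.0]
force: [0.1, 0.4, -2.8]
width: 0.119
gripper_force: 50.0
```

Call:
drive_tool(
  commands=[
    [[0,0,0],[0,0,0.05],-1],
    [[0,0,0],[0,0,0.1],-1],
    [[0,0,0],[0,0,0.1],-1],
    [[0,0,0],[0,0,0.1],-1],
  ],
)

```text
clock: 9.25
position: [0.5781, -0.0217, 0.1603]
ee_rot: [3.14, 0.106, -0.0]
force: [0.2, 0.3, -3.9]
width: 0.119
gripper_force: 50.0
```

Call:
drive_tool(
  commands=[
    [[0,0,0],[0,0,0.05],-1],
    [[0,0,0],[0,0,0.1],-1],
    [[0,0,0],[0,0,0.1],-1],
    [[0,0,0],[0,0,0.1],-1],
  ],
)

```text
clock: 9.58
position: [0.5782, -0.0217, 0.1593]
ee_rot: [3.14, 0.106, 0.0]
force: [-0.3, 0.2, -2.5]
width: 0.124
gripper_force: 50.0
```

Call:
drive_tool(
  commands=[
    [[0,0,0],[0,0,0.05],-1],
    [[0,0,0],[0,0,0.1],-1],
    [[0,0,0],[0,0,0.1],-1],
    [[0,0,0],[0,0,0.1],-1],
  ],
)

```text
clock: 9.92
position: [0.5781, -0.0217, 0.1585]
ee_rot: [3.14, 0.106, 0.0]
force: [-2.4, -0.0, 0.4]
width: 0.123
gripper_force: 50.0
```

Call:
drive_tool(
  commands=[
    [[0,0,0],[0,0,0.05],-1],
    [[0,0,0],[0,0,0.1],-1],
    [[0,0,0],[0,0,0.1],-1],
    [[0,0,0],[0,0,0.1],-1],
  ],
)

```text
clock: 10.25
position: [0.5781, -0.0217, 0.1576]
ee_rot: [3.14, 0.106, 0.0]
force: [-3.7, 0.2, 5.3]
width: 0.122
gripper_force: 50.0
```

Contact is at TCP z of about 0.1589, so the head offset is about +0.6 mm and the entry height is TCP z ≈ 0.1234. I'll back off, drop to that height, and then advance.

Call:
drive_tool(
  commands=[
    [[0,0,0],[0,0,-0.5],-1],
    [[0,0,0],[0,0,-1],-1],
    [[0,0,0],[-1.5,0,-1],-1],
    [[0,0,0],[-3,0,-1],-1],
    [[0,0,0],[-3,0,-1],-1],
    [[0,0,0],[-3,0,0.5],-1],
    [[0,0,0],[-3,0,2],-1],
    [[0,0,0],[-3,0,3],-1],
    [[0,0,0],[-3,0,3.4],-1],
    [[0,0,0],[-3,0,3.4],-1],
    [[0,0,0],[-3,0,3.4],-1],
    [[0,0,0],[-3,0,3.4],-1],
  ],
)

```text
clock: 11.25
position: [0.5489, -0.0236, 0.124]
ee_rot: [-3.14, -0.106, -0.002]
force: [-0.4, -0.0, -4.0]
width: 0.119
gripper_force: 50.0
```

```bash
python3 - <<'E'
from h import *
from cell import readout,cams
import json
W=cams.camera_info("wrist");o=readout.observe();im=cams.get_image("wrist")
json.dump({k:np.array(v).tolist() for k,v in W.items()},open("w4.json","w"))
print(o["position"],o["ee_rot"],o["force"],o["width"])
cv2.imwrite("pics/w4.png",cv2.resize(im[70:220,210:430],None,fx=3.6,fy=3.6,interpolation=cv2.INTER_CUBIC))
E
```

```text
[ 0.54892944 -0.02355867  0.12396742] [-3.13972824e+00 -1.06437666e-01 -1.82570220e-03] [-0.44332706 -0.04653508 -3.97663271] 0.11863102251055704
```

View pics/w4.png

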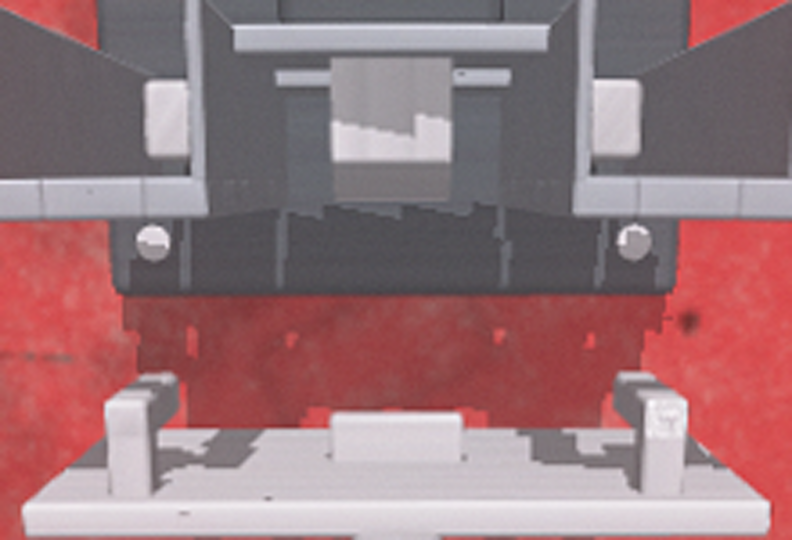

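Centred within 1 mm, square, and the grip is unchanged. Advancing to just short of the faces, then feeling forward.

Call:
drive_tool(
  commands=[
    [[0,0,0],[0.6,0,0],-1],
    [[0,0,0],[1.2,0,0],-1],
    [[0,0,0],[1.8,0,0],-1],
    [[0,0,0],[2.2,0,0],-1],
    [[0,0,0],[2.2,0,0],-1],
    [[0,0,0],[2.2,0,0],-1],
    [[0,0,0],[2.2,0,0],-1],
  ],
)

```text
clock: 11.88
position: [0.57, -0.0222, 0.1231]
ee_rot: [3.14, 0.106, -0.001]
force: [-0.7, -0.0, -2.9]
width: 0.124
gripper_force: 50.0
```

Call:
drive_tool(
  commands=[
    [[0,0,0],[0.1,0,0],-1],
    [[0,0,0],[0.2,0,0],-1],
    [[0,0,0],[0.3,0,0],-1],
    [[0,0,0],[0.4,0,0],-1],
    [[0,0,0],[0.4,0,0],-1],
    [[0,0,0],[0.4,0,0],-1],
  ],
)

```text
clock: 12.38
position: [0.5742, -0.0219, 0.1233]
ee_rot: [3.14, 0.106, 0.0]
force: [-0.1, 0.6, -3.7]
width: 0.123
gripper_force: 50.0
```

Call:
drive_tool(
  commands=[
    [[0,0,0],[0.1,0,0],-1],
    [[0,0,0],[0.2,0,0],-1],
    [[0,0,0],[0.3,0,0],-1],
    [[0,0,0],[0.3,0,0],-1],
    [[0,0,0],[0.3,0,0],-1],
  ],
)

```text
clock: 12.8
position: [0.5772, -0.0217, 0.1233]
ee_rot: [3.14, 0.106, 0.0]
force: [0.9, -0.0, -3.9]
width: 0.12
gripper_force: 50.0
```

Call:
drive_tool(
  commands=[
    [[0,0,0],[0.1,0,0],-1],
    [[0,0,0],[0.2,0,0],-1],
    [[0,0,0],[0.3,0,0],-1],
    [[0,0,0],[0.3,0,0],-1],
    [[0,0,0],[0.3,0,0],-1],
  ],
)

```text
clock: 13.22
position: [0.5802, -0.0215, 0.1233]
ee_rot: [3.14, 0.106, -0.0]
force: [0.4, 0.1, -3.8]
width: 0.12
gripper_force: 50.0
```

The claws are through without contact. I'll go on until the plate touches the uprights.

Call:
drive_tool(
  commands=[
    [[0,0,0],[0.1,0,0],-1],
    [[0,0,0],[0.2,0,0],-1],
    [[0,0,0],[0.3,0,0],-1],
    [[0,0,0],[0.4,0,0],-1],
    [[0,0,0],[0.4,0,0],-1],
    [[0,0,0],[0.4,0,0],-1],
  ],
)

```text
clock: 13.72
position: [0.5842, -0.0212, 0.1232]
ee_rot: [3.14, 0.106, -0.0]
force: [-0.5, -0.3, -3.6]
width: 0.12
gripper_force: 50.0
```

Call:
drive_tool(
  commands=[
    [[0,0,0],[0.05,0,0],-1],
    [[0,0,0],[0.1,0,0],-1],
    [[0,0,0],[0.1,0,0],-1],
    [[0,0,0],[0.1,0,0],-1],
  ],
)

```text
clock: 14.05
position: [0.5851, -0.0212, 0.1232]
ee_rot: [3.14, 0.106, -0.0]
force: [-0.4, 0.1, -3.9]
width: 0.125
gripper_force: 50.0
```

Call:
drive_tool(
  commands=[
    [[0,0,0],[0.05,0,0],-1],
    [[0,0,0],[0.1,0,0],-1],
    [[0,0,0],[0.1,0,0],-1],
    [[0,0,0],[0.1,0,0],-1],
  ],
)

```text
clock: 14.38
position: [0.585, -0.0212, 0.1231]
ee_rot: [3.14, 0.106, -0.003]
force: [-4.6, -0.1, -0.7]
width: 0.123
gripper_force: 50.0
```

Call:
drive_tool(
  commands=[
    [[0,0,0],[0.05,0,0],-1],
    [[0,0,0],[0.05,0,0],-1],
    [[0,0,0],[0.05,0,0],-1],
  ],
)

```text
clock: 14.63
position: [0.5851, -0.0212, 0.123]
ee_rot: [3.14, 0.106, -0.005]
force: [-5.5, -0.3, 0.1]
width: 0.119
gripper_force: 50.0
```

The plate meets the uprights at TCP x 0.5851 with 5 N, which agrees with vision. I'll ease off 0.8 mm and press down, watching the force.

Call:
drive_tool(
  commands=[
    [[0,0,0],[-0.08,0,0],-1],
    [[0,0,0],[-0.08,0,0],-1],
    [[0,0,0],[-0.08,0,0.1],-1],
    [[0,0,0],[-0.08,0,0.2],-1],
    [[0,0,0],[-0.08,0,0.3],-1],
    [[0,0,0],[-0.08,0,0.3],-1],
    [[0,0,0],[-0.08,0,0.3],-1],
  ],
)

```text
clock: 15.22
position: [0.5851, -0.0213, 0.12]
ee_rot: [3.14, 0.106, -0.002]
force: [-5.3, 0.3, -1.4]
width: 0.123
gripper_force: 50.0
```

Call:
drive_tool(
  commands=[
    [[0,0,0],[0,0,0.1],-1],
    [[0,0,0],[0,0,0.2],-1],
    [[0,0,0],[0,0,0.3],-1],
    [[0,0,0],[0,0,0.3],-1],
    [[0,0,0],[0,0,0.3],-1],
  ],
)

```text
clock: 15.63
position: [0.5851, -0.0213, 0.1172]
ee_rot: [3.14, 0.106, -0.002]
force: [-5.7, -0.6, -0.3]
width: 0.122
gripper_force: 50.0
```

Call:
drive_tool(
  commands=[
    [[0,0,0],[0,0,0.1],-1],
    [[0,0,0],[0,0,0.2],-1],
    [[0,0,0],[0,0,0.3],-1],
    [[0,0,0],[0,0,0.3],-1],
    [[0,0,0],[0,0,0.3],-1],
  ],
)

```text
clock: 16.05
position: [0.5851, -0.0213, 0.1144]
ee_rot: [3.139, 0.106, -0.002]
force: [-5.6, -1.0, 0.5]
width: 0.12
gripper_force: 50.0
```

Call:
drive_tool(
  commands=[
    [[0,0,0],[0,0,0.1],-1],
    [[0,0,0],[0,0,0.2],-1],
    [[0,0,0],[0,0,0.3],-1],
    [[0,0,0],[0,0,0.3],-1],
    [[0,0,0],[0,0,0.3],-1],
  ],
)

```text
clock: 16.47
position: [0.5851, -0.0213, 0.1115]
ee_rot: [3.139, 0.106, -0.002]
force: [-6.7, -0.2, 3.3]
width: 0.122
gripper_force: 50.0
```

Call:
drive_tool(
  commands=[
    [[0,0,0],[0,0,0.1],-1],
    [[0,0,0],[0,0,0.2],-1],
    [[0,0,0],[0,0,0.3],-1],
    [[0,0,0],[0,0,0.3],-1],
    [[0,0,0],[0,0,0.3],-1],
  ],
)

```text
clock: 16.88
position: [0.5853, -0.0213, 0.108]
ee_rot: [3.14, 0.106, -0.002]
force: [-4.8, -0.8, -1.7]
width: 0.123
gripper_force: 50.0
```

Call:
drive_tool(
  commands=[
    [[0,0,0],[0,0,0.1],-1],
    [[0,0,0],[0,0,0.2],-1],
    [[0,0,0],[0,0,0.3],-1],
    [[0,0,0],[0,0,0.3],-1],
    [[0,0,0],[0,0,0.3],-1],
  ],
)

```text
clock: 17.3
position: [0.5852, -0.0213, 0.105]
ee_rot: [3.14, 0.106, -0.002]
force: [-5.2, -0.7, -1.4]
width: 0.119
gripper_force: 50.0
```

Call:
drive_tool(
  commands=[
    [[0,0,0],[0,0,0.1],-1],
    [[0,0,0],[0,0,0.2],-1],
    [[0,0,0],[0,0,0.2],-1],
    [[0,0,0],[0,0,0.2],-1],
  ],
)

```text
clock: 17.63
position: [0.5851, -0.0213, 0.103]
ee_rot: [3.14, 0.106, -0.002]
force: [-6.0, -1.0, -0.9]
width: 0.121
gripper_force: 50.0
```

Call:
drive_tool(
  commands=[
    [[0,0,0],[0,0,0.05],-1],
    [[0,0,0],[0,0,0.1],-1],
    [[0,0,0],[0,0,0.1],-1],
    [[0,0,0],[0,0,0.1],-1],
  ],
)

```text
clock: 17.97
position: [0.5851, -0.0213, 0.1023]
ee_rot: [3.14, 0.106, -0.002]
force: [-8.2, -0.3, 2.4]
width: 0.123
gripper_force: 50.0
```

Call:
drive_tool(
  commands=[
    [[0,0,0],[0,0,0.05],-1],
    [[0,0,0],[0,0,0.1],-1],
    [[0,0,0],[0,0,0.1],-1],
    [[0,0,0],[0,0,0.1],-1],
  ],
)

```text
clock: 18.3
position: [0.5851, -0.0213, 0.1022]
ee_rot: [3.139, 0.106, -0.002]
force: [-11.4, -1.0, 11.0]
width: 0.121
gripper_force: 50.0
```

Call:
drive_tool(
  commands=[
    [[0,0,0],[0,0,0.05],-1],
    [[0,0,0],[0,0,0.1],-1],
    [[0,0,0],[0,0,0.1],-1],
    [[0,0,0],[0,0,0.1],-1],
  ],
)

```text
clock: 18.63
position: [0.5851, -0.0213, 0.102]
ee_rot: [3.139, 0.106, -0.001]
force: [-13.7, -0.8, 19.4]
width: 0.12
gripper_force: 50.0
```

Firm stop at TCP z 0.102, which is origin z 0.0658 against the predicted 0.0656. I'll unload the push and look at the catch.

Call:
drive_tool(
  commands=[
    [[0,0,0],[-0.03,0,-0.1],-1],
    [[0,0,0],[-0.05,0,-0.22],-1],
    [[0,0,0],[-0.05,0,-0.22],-1],
    [[0,0,0],[-0.05,0,-0.22],-1],
  ],
)

```text
clock: 18.97
position: [0.5851, -0.0213, 0.1024]
ee_rot: [3.14, 0.106, -0.001]
force: [-5.8, -0.8, 1.2]
width: 0.121
gripper_force: 50.0
```

```bash
python3 - <<'E'
from h import *
from cell import readout,cams
o=readout.observe();im=cams.get_image("wrist")
print(o["position"],o["ee_rot"],o["force"],o["width"])
cv2.imwrite("pics/w5.png",cv2.resize(im[60:240,200:440],None,fx=3.3,fy=3.3,interpolation=cv2.INTER_CUBIC))
E
```

```text
[ 0.58507084 -0.02126793  0.10240203] [ 3.13969201e+00  1.06217576e-01 -9.28947306e-04] [-5.77140421 -0.80855263  1.2114732 ] 0.1207463295094566
```

View pics/w5.png

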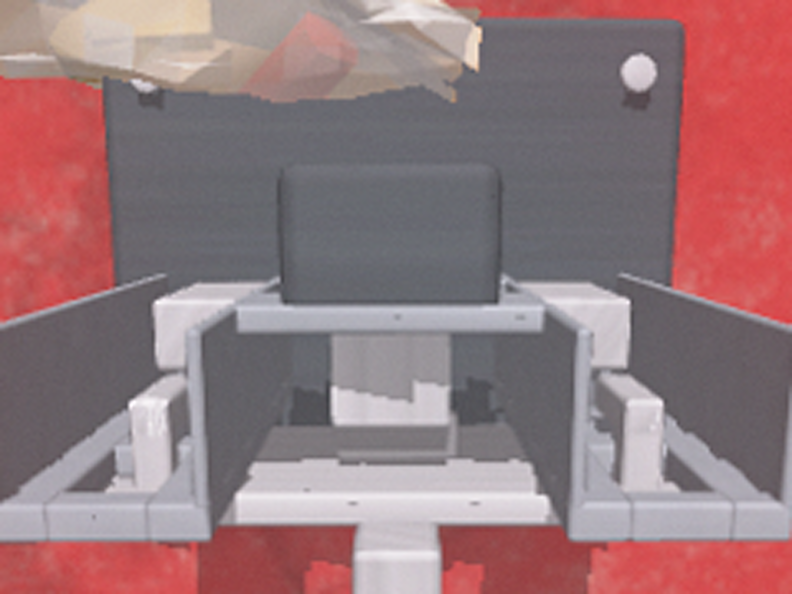

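The claws sit through both slots (about (155,440) and (638,440) in the crop), and the tongue reaches forward over the lip at about (390,440). I'll confirm the catch with a gentle upward tug.

Call:
drive_tool(
  commands=[
    [[0,0,0],[-0.05,0,-0.1],-1],
    [[0,0,0],[-0.05,0,-0.2],-1],
    [[0,0,0],[-0.05,0,-0.25],-1],
    [[0,0,0],[-0.05,0,-0.25],-1],
  ],
)

```text
clock: 19.35
position: [0.5854, -0.0211, 0.1047]
ee_rot: [-3.14, -0.106, -0.001]
force: [1.4, -0.3, -9.4]
width: 0.119
gripper_force: 50.0
```

Resistance builds (−9.4 N against −3.6 N hanging), so the catch is holding. I'll press home again lightly, then open the gripper.

Call:
drive_tool(
  commands=[
    [[0,0,0],[0,0,0.1],-1],
    [[0,0,0],[0,0,0.2],-1],
    [[0,0,0],[0,0,0.3],-1],
    [[0,0,0],[0,0,0.35],-1],
    [[0,0,0],[0,0,0.35],-1],
    [[0,0,0],[0,0,0.35],-1],
  ],
)

```text
clock: 19.85
position: [0.585, -0.0212, 0.1022]
ee_rot: [3.14, 0.106, 0.001]
force: [-4.8, -0.3, 5.3]
width: 0.122
gripper_force: 50.0
```

Call:
drive_tool(
  commands=[
    [[0,0,0],[0,0,0],-0.7],
    [[0,0,0],[0,0,0],-0.6],
    [[0,0,0],[0,0,0],-0.4],
    [[0,0,0],[0,0,0],-0.2],
    [[0,0,0],[0,0,0],-0.2],
    [[0,0,0],[0,0,0],-0.2],
    [[0,0,0],[0,0,0],-0.2],
    [[0,0,0],[0,0,0],-0.2],
    [[0,0,0],[0,0,0],-0.2],
    [[0,0,0],[0,0,0],-0.2],
  ],
)

```text
clock: 20.68
position: [0.5849, -0.0212, 0.1015]
ee_rot: [3.14, 0.106, 0.0]
force: [-0.6, 0.7, 0.5]
width: 0.402
gripper_force: 0.0
```

Released with 12 mm clearance on each side. Now I'll withdraw upward.

Call:
drive_tool(
  commands=[
    [[0,0,0],[0,0,-0.5],-0.2],
    [[0,0,0],[0,0,-1.5],-0.2],
    [[0,0,0],[0,0,-3],-0.2],
    [[0,0,0],[0,0,-5],-0.2],
    [[0,0,0],[0,0,-8],-0.2],
    [[0,0,0],[-2,0,-11],-0.2],
    [[0,0,0],[-5,0,-13],-0.2],
    [[0,0,0],[-7,0,-13],-0.2],
    [[0,0,0],[-7,0,-13],-0.2],
    [[0,0,0],[-7,0,-13],-0.2],
    [[0,0,0],[-7,0,-13],-0.2],
    [[0,0,0],[-7,0,-13],-0.2],
  ],
)

```text
clock: 21.68
position: [0.5157, -0.0259, 0.2314]
ee_rot: [-3.14, -0.106, 0.0]
force: [-0.2, -0.1, -0.5]
width: 0.402
gripper_force: 0.0
```

```bash
python3 - <<'E'
from h import *
from cell import readout,cams
o=readout.observe();im=cams.get_image("wrist");s=cams.get_image("scene")
print(o["position"],o["force"])
a=cv2.resize(im[40:260,200:440],(400,367),interpolation=cv2.INTER_CUBIC);b=cv2.resize(s[110:230,325:456],(400,367),interpolation=cv2.INTER_CUBIC)
cv2.imwrite("pics/fin.png",np.hstack([a,b]))
E
```

```text
[ 0.51565157 -0.02586101  0.23135315] [-0.17762973 -0.05012919 -0.50119632]
```

View pics/fin.png

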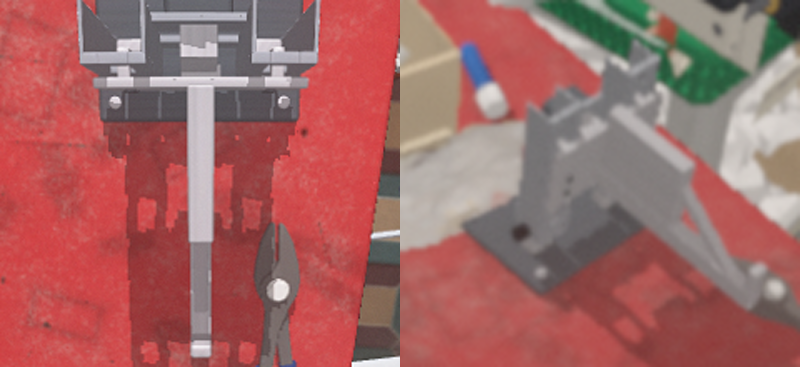

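The bracket hangs square on the stand in both views: plate edge (95,82)–(308,82), web straight down the middle. The gripper is clear, so I'm handing in.

```bash
python3 -c "
from cell import job
print(job.sign_off())"
```

```text
the job is handed in; nothing more can be done
None
```

The display arm is hanging in the stand's upper slots, pressed home and released; a light upward tug met resistance, so the catch appears to have snapped over the lip. The job is handed in at about 22 s, and no verdict was returned.

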